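# Press a column cartridge's end caps home with locking pliers

## Task

Two bench-mounted locking pliers stand on the lab bench; one has a small column cartridge between its jaws. Squeeze that pair's handles fully together until they snap over centre and stay locked by themselves with your hand off, which presses the cartridge's end caps home. Then press down the thumb release lever on their top so that they spring wide open again, leaving the caps home; do not touch the other pliers.

Things in the scene. Friction and masses are not known exactly. Their poses are not given: they have to be found in the camera images.
- pliers: The pair with a white cartridge (18 mm dia, black caps) across its jaws at x=+75. Steel, level, on a fixed base 155x100x10 (x -48 to 108). Origin: bench surface under the head's middle; z up, x from head to jaws, y across. Head 42x44, top 78 high. Two black rubber handles run back side by side from x=-55 to -170, each 12 thick, 54 to 76 above the bench, nothing beneath.
- pliers_handle (a joint): Squeeze of each handle, rad: 0 wide open (sprung), 0.096 dead centre, 0.12 end stop. Past centre they snap to 0.12 and stay locked; short of it they spring open. Squeeze the outsides at pliers x=-125, y=0, height 65 mm: 58 mm over both when open, 31 when locked, both moving in equally. 15 N is enough, 30 N does no harm.
- release_lever (a joint): Thumb lever, rad: 0 up (sprung, 1 to 3 N), 0.26 down. Steel strip 14 mm wide over the head, hinged at pliers x=0, 88 above the bench, running back to a thumb pad 22x20 at x=-78, y=0, top 107 above the bench. With the pliers locked, pressing the pad 13 to 18 mm straight down (about 6 N) throws them open; when open it does nothing.
- end_cap (a joint): Slide of the cartridge's two end caps, m; both go in alike, pushed by the jaws: 0 = 4.5 mm proud, 0.0045 = home. Stiff: they stay where pushed. Starts between 0 and 0.0012.
- spare_pliers: The other pliers, same make and size on the same stand, frame as above, but with nothing between its jaws. Not to be touched.

How it is judged (in metres and radians):
On the way, in this order (a step that is already met when the one before it is completed fails the run):
1. the loaded pliers are locked over centre by themselves, nothing touching them, and the end caps are home (value of joint pliers_handle above 0.106 rad and value of joint end_cap above 0.0032 m and contact force between pliers and the arm below 0.5 N and contact force between pliers and the fingers below 0.5 N), for 0.2 s.
2. the pressed release lever has thrown the toggle back over centre (value of joint release_lever above 0.07 rad and value of joint pliers_handle below 0.09 rad), for 0.02 s.
At the end, for the whole second after the job is handed in: The loaded pliers' handles are sprung open (below 0.02 rad), the release lever is back up (below 0.05 rad) and the end caps are home (within 1.3 mm) (value of joint pliers_handle below 0.02 rad and value of joint release_lever below 0.05 rad and value of joint end_cap above 0.0032 m); the robot touches nothing.
It fails at once if the other pliers are touched (over 1 N) (contact force between spare_pliers and the fingers above 1 N or contact force between spare_pliers and the arm above 1 N).
It also fails if it takes over 35 s, if anything falls off the work surface, if the arm or the gripper's body presses on something with over 40 N, if the wrist force passes 120 N, or if a joint passes its speed limit or range.

## Robot

A 6-joint arm with a two-finger parallel gripper is mounted at the origin on the work surface. World frame = base frame: x ahead of the robot, y to its left, z up, the work surface at z = 0. Lengths are in mm, angles in rad, forces in N, time in s.
With the tool pointing down it reaches from about 375 to 925 mm from the base axis. Payload 5.7 kg.
Tool frame: the origin (TCP) lies at the very end of the fingers, on their centre line; the grasp point (between the pads) lies 19 mm behind it; z points along the fingers, y is the line along which they close (so a half turn about z gives the same grasp; the last joint's range is limited). The gripper opens to 85 mm and grips with 20 to 120 N. Pads are 22 mm wide; open, the fingers measure 114 mm over their backs; the gripper's body (76 mm by 85 mm) begins 54 mm behind the grasp point. The pads swing forward as they close: fully open they stand 13 mm farther back than shut.
Start: joints at [-1.451, 0.359, 1.51, -0, 1.272, -0.115], TCP at [139.575, -583.505, 205.267] pointing down, gripper open.
Joint ranges: [-2.97, 2.97], [-1.01, 2.36], [0.21, 2.38], [-0.96, 4.11], [0.2, 2.71], [-2.98, 2.98]. Speed limits (rad/s): [2.39, 2.39, 3.14, 3.14, 3.14, 3.14].

## Interface

Orientations are given as [roll, pitch, yaw] about the fixed x, y, z axes, in that order (R = Rz(yaw) Ry(pitch) Rx(roll)).
In Python, from plant import ctrl gives the robot as it stands.
- The arm moves only by the tool play_rows, never from a script. Its argument "commands" is a list of rows, each an object of numbers: "hand": the opening, from 0 (shut) to 1 (fully open); "tx", "ty", "tz": the shift along the world's x, y, z as a fraction of full scale; "rx", "ry", "rz": the turn, a rotation vector about the world's x, y, z as a fraction of full scale. In form: [{"hand": .., "tx": .., "ty": .., "tz": .., "rx": .., "ry": .., "rz": ..}, ...]. A call has 1 to 5 rows; each row is the pose to reach, as a shift and turn from the pose commanded when the call began, turning the shorter way round; what a row does not reach only later rows make up. Full scale, the value 1, is 0.15 m for a shift and 180 degrees for a turn. A row lasts 1/8 s, in which the tool goes at most 62.5 mm and 10.7 degrees, less where a joint would pass 70% of its speed; a pose out of reach is approached as far as the arm can. A call with a number of a shift or a turn outside -1 to 1 is refused whole. A call with a gripper value outside its range is refused whole. The fingers move at their own pace and stop on an object; the grip force is fixed at half the most. Time passes only in rows, so rows that repeat a pose let the fingers close. It gives the time, the measured TCP pose, the force, the opening and the grip force at its end, in the units of the state.
- ctrl.state(): the state, without advancing time (a new reading comes with each control period).
- ctrl.read_camera(name): name is "side" or "top"; returns the picture (384x512x3 uint8, red, green, blue); there is no depth.
- ctrl.get_calibration(name): a dict with "intrinsics" (3x3 intrinsics, pixels), "pose" (4x4, takes a point from camera to world coordinates). Camera axes: x right, y down, z forward; pixel columns grow to the right and rows downward; lengths in mm; the calibration is good to about 2 mm. A picture is of the moment at which its call begins. get_calibration takes no time and is no camera call.
- ctrl.finish_job(): hands the job in; it is judged then, once.
The state is a dict: "time_s": time; "qpos": joint angles; "qd": joint speeds; "tau": joint torques, N m; "tcp_pos": TCP position; "tool_rot": TCP orientation; "force": force on the tool from outside, world axes, zero at the start; "torque": the same for the moment, N m; "width": finger opening in mm; "gripper_force": force on a finger pad.
Only numpy, scipy, OpenCV 4.12 (cv2) and the standard library are available. Lean on these libraries where they do the work, as an engineer would, in place of code of your own. Each camera call takes 0.05 s, during which the arm holds its last target. There are 200 camera calls.

## Working session

There is one attempt and no reset: what is moved stays moved. The work goes in short steps, Python scripts to look and compute and a tool call to move; the robot and the scene stay as the last step left them, time stands still between calls to the robot, and variables do not carry over. Pictures are saved under pics/ and viewed, at most 12 in all, crops included, and the job is handed in when it is done.

Besides the shell and the picture viewer there is one more tool, called after "Call:" as name([rows], argument=value, ...), one row to a line, values as JSON. play_rows: Moves the arm, as the interface text tells. Its arguments: {"type":"object","properties":{"commands":{"type":"array"}},"required":["commands"]}

```bash
mkdir -p pics
python3 - <<'E'
from plant import ctrl
import cv2
for n in("top","side"):
    cv2.imwrite(f"pics/{n}0.png",cv2.resize(ctrl.read_camera(n)[:,:,::-1],(800,600),interpolation=cv2.INTER_CUBIC))
    c=ctrl.get_calibration(n);print(c["intrinsics"],c["pose"])
s=ctrl.state();print(s)
E
```

```text
[[449.3091917    0.         260.71852321]
 [  0.         449.3091917  194.29327862]
 [  0.           0.           1.        ]] [[-2.28067114e-02 -9.91522944e-01  1.27914447e-01  5.34146043e+02]
 [-9.99534603e-01  2.52073982e-02  1.71803617e-02  4.22258976e-01]
 [-2.02591132e-02 -1.27463088e-01 -9.91636390e-01  8.44912602e+02]
 [ 0.00000000e+00  0.00000000e+00  0.00000000e+00  1.00000000e+00]]
[[450.65060875   0.         257.53821826]
 [  0.         450.65060875 189.02955302]
 [  0.           0.           1.        ]] [[-9.41470741e-01 -1.84935630e-01  2.81836224e-01  4.12554239e+02]
 [-3.37052306e-01  5.29702351e-01 -7.78338719e-01  5.97748499e+02]
 [-5.34674890e-03 -8.27776680e-01 -5.61032246e-01  5.06545703e+02]
 [ 0.00000000e+00  0.00000000e+00  0.00000000e+00  1.00000000e+00]]
{'time_s': 0.1, 'qpos': array([-1.45110611e+00,  3.59472361e-01,  1.51133979e+00, -3.45515992e-06,
        1.27252791e+00, -1.15100112e-01]), 'qd': array([-0.00058999, -0.00153976, -0.00221492,  0.00076809, -0.00016562,
       -0.0006023 ]), 'tau': array([-2.26303964e-04, -5.28651595e+01, -2.79349190e+01, -3.00416550e-04,
        5.03539341e-03,  2.73432545e-05]), 'tcp_pos': array([ 139.49320713, -582.86296045,  204.50832136]), 'tool_rot': array([-3.13985643e+00, -1.97403527e-04,  2.34791173e-01]), 'force': array([-0.40552973, -0.70483557,  0.52815729]), 'torque': array([ 0.03240894, -0.01095256,  0.05198198]), 'gripper_force': 0.0, 'width': 85.69716473267788}
```

View pics/top0.png

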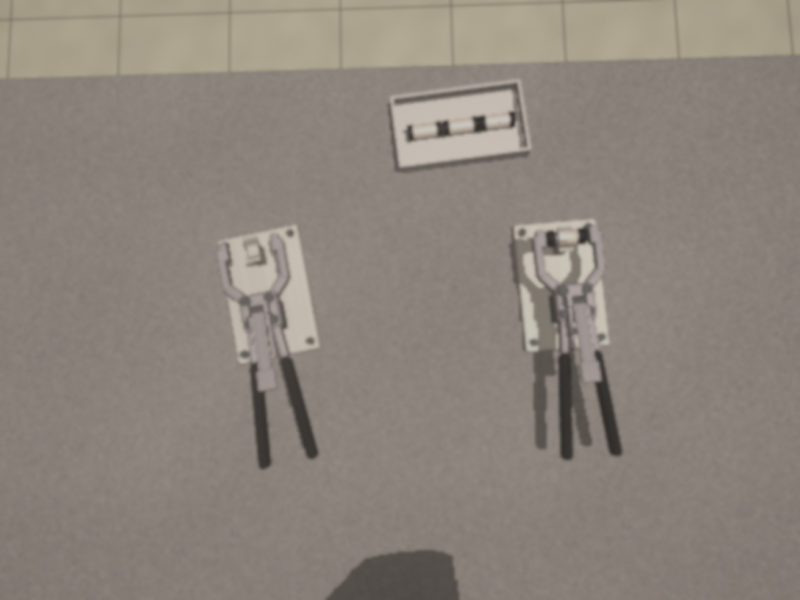

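View pics/side0.png

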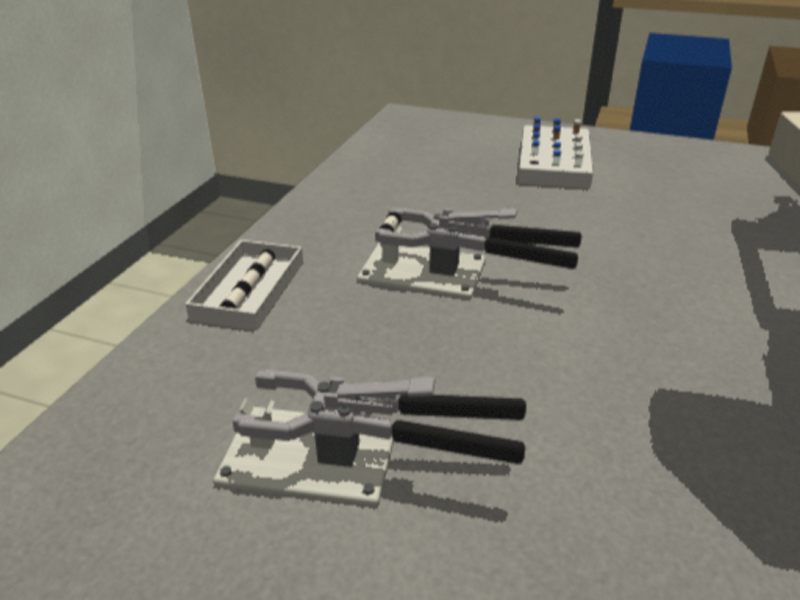

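Run:
```python
from plant import ctrl
import cv2,numpy as np
a=ctrl.read_camera("top")[130:300,320:410];b=ctrl.read_camera("side")[125:205,220:380]
a=cv2.resize(a,None,fx=3.5,fy=3.5,interpolation=cv2.INTER_CUBIC)
b=cv2.resize(b,None,fx=3,fy=3,interpolation=cv2.INTER_CUBIC)
o=np.zeros((600,800,3),np.uint8);o[:a.shape[0],:a.shape[1]]=a;o[:b.shape[0],320:320+b.shape[1]]=b
cv2.imwrite("pics/c1.png",o[:,:,::-1])
```

```text
(no output)
```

View pics/c1.png

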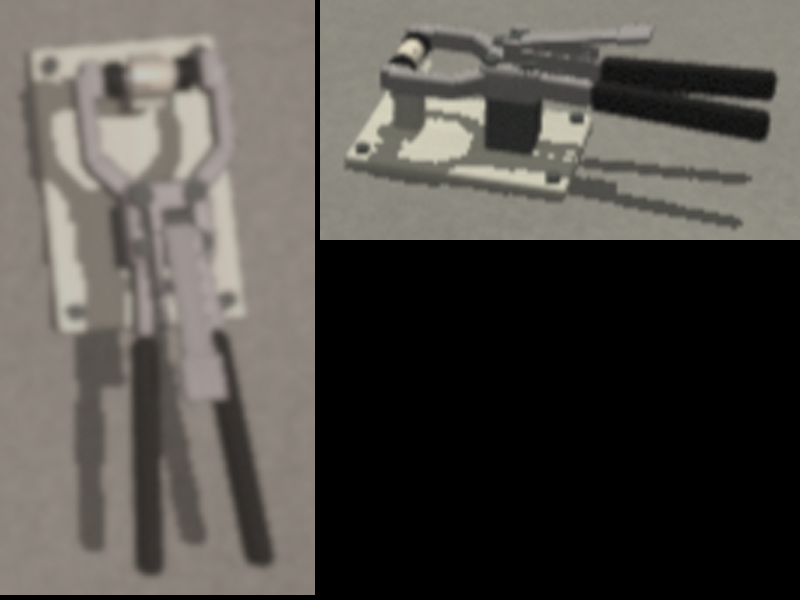

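```bash
cat > fit.py <<'E'
from plant import ctrl
import numpy as np
from scipy.optimize import least_squares
C={n:ctrl.get_calibration(n) for n in("top","side")}
def proj(n,p):
    T=np.linalg.inv(C[n]["pose"]);q=C[n]["intrinsics"]@(T[:3,:3]@p+T[:3,3]);return q[:2]/q[2]
def w(v,p):
    c,s=np.cos(v[2]),np.sin(v[2]);return np.array([v[0]+c*p[0]-s*p[1],v[1]+s*p[0]+c*p[1],p[2]])
t=lambda u,v:("top",320+u/3.5,130+v/3.5)
s=lambda u,v:("side",220+(u-320)/3,125+v/3)
O=[((108,50,10),t(28,52)),((108,-50,10),t(213,38)),((-48,-50,10),t(245,316)),((-48,50,10),t(58,332)),
((-89,10,107),t(186,399)),((-89,-10,107),t(228,396)),((-172,28,65),t(148,573)),((-172,-28,65),t(262,566)),
((108,50,10),s(346,162)),((-48,50,10),s(566,190)),((-48,-50,10),s(592,120)),((-172,28,65),s(769,126)),((-172,-28,65),s(775,83)),((-89,0,107),s(652,32))]
def r(v):return np.concatenate([proj(o[0],w(v,p))-o[1:] for p,o in O])
f=least_squares(r,[560,-150,0],loss="soft_l1")
if __name__=="__main__":
    print(f.x);print(r(f.x).reshape(-1,2).round(1))
    for p in((-125,0,65),(-78,0,107)):print(w(f.x,p))
E
python3 fit.py
```

```text
[ 6.32224555e+02 -1.70995147e+02  6.32221389e-02]
[[-0.3 -2. ]
 [-0.5 -2.7]
 [ 0.5 -0.1]
 [-0.   0. ]
 [-0.6  0.3]
 [-0.3  0.1]
 [-0.2  1.1]
 [ 0.3  0.2]
 [-1.7 -2.7]
 [-0.2 -0.6]
 [ 0.4 -2.3]
 [ 0.9  0.1]
 [ 1.1  0.2]
 [-0.1 -0.7]]
[ 507.47428701 -178.89265124   65.        ]
[ 554.38038788 -175.92318981  107.        ]
```

Call:
play_rows([
  {"hand": 1,"tx": 0.3,"ty": 0.3,"tz": 0,"rx": 0,"ry": 0,"rz": -0.0546},
  {"hand": 1,"tx": 0.6,"ty": 0.6,"tz": 0,"rx": 0,"ry": 0,"rz": -0.0546},
  {"hand": 1,"tx": 0.9,"ty": 0.9,"tz": 0,"rx": 0,"ry": 0,"rz": -0.0546},
  {"hand": 1,"tx": 1,"ty": 1,"tz": 0,"rx": 0,"ry": 0,"rz": -0.0546},
])

```text
time_s: 0.7
tcp_pos: [291.2, -430.5, 205.1]
tool_rot: [-3.14, -0.0, 0.066]
force: [0.3, -0.8, 0.2]
width: 85.3
gripper_force: 0.0
```

Call:
play_rows([
  {"hand": 1,"tx": 0.3,"ty": 0.3,"tz": 0,"rx": 0,"ry": 0,"rz": 0},
  {"hand": 1,"tx": 0.6,"ty": 0.6,"tz": 0,"rx": 0,"ry": 0,"rz": 0},
  {"hand": 1,"tx": 0.9,"ty": 0.9,"tz": 0,"rx": 0,"ry": 0,"rz": 0},
  {"hand": 1,"tx": 1,"ty": 1,"tz": 0,"rx": 0,"ry": 0,"rz": 0},
])

```text
time_s: 1.2
tcp_pos: [441.4, -280.8, 205.2]
tool_rot: [-3.141, -0.0, 0.066]
force: [-0.0, 0.3, 0.5]
width: 85.1
gripper_force: 0.0
```

Call:
play_rows([
  {"hand": 1,"tx": 0.2,"ty": 0.34,"tz": 0,"rx": 0,"ry": 0,"rz": 0},
  {"hand": 1,"tx": 0.406,"ty": 0.695,"tz": 0,"rx": 0,"ry": 0,"rz": 0},
  {"hand": 1,"tx": 0.406,"ty": 0.695,"tz": -0.3,"rx": 0,"ry": 0,"rz": 0},
  {"hand": 1,"tx": 0.406,"ty": 0.695,"tz": -0.5,"rx": 0,"ry": 0,"rz": 0},
  {"hand": 1,"tx": 0.406,"ty": 0.695,"tz": -0.5,"rx": 0,"ry": 0,"rz": 0},
])

```text
time_s: 1.82
tcp_pos: [498.5, -178.0, 128.2]
tool_rot: [-3.139, 0.005, 0.064]
force: [-0.3, 0.3, 0.5]
width: 85.5
gripper_force: 0.0
```

Run:
```python
from plant import ctrl
import cv2,numpy as np
s=ctrl.state();print(s["time_s"],s["tcp_pos"],s["tool_rot"],s["width"],s["force"])
a=ctrl.read_camera("top")[130:320,300:430];b=ctrl.read_camera("side")[85:205,220:380]
a=cv2.resize(a,None,fx=3,fy=3,interpolation=cv2.INTER_CUBIC)
b=cv2.resize(b,None,fx=2.5,fy=2.5,interpolation=cv2.INTER_CUBIC)
o=np.zeros((600,800,3),np.uint8);o[:a.shape[0],:a.shape[1]]=a;o[:b.shape[0],400:400+b.shape[1]]=b
cv2.imwrite("pics/c2.png",o[:,:,::-1])
```

```text
1.825 [ 498.46908673 -177.95104871  128.19582045] [-3.13869018  0.00472553  0.06379819] 85.51769246299828 [-0.33129935  0.25915509  0.533376  ]
```

View pics/c2.png

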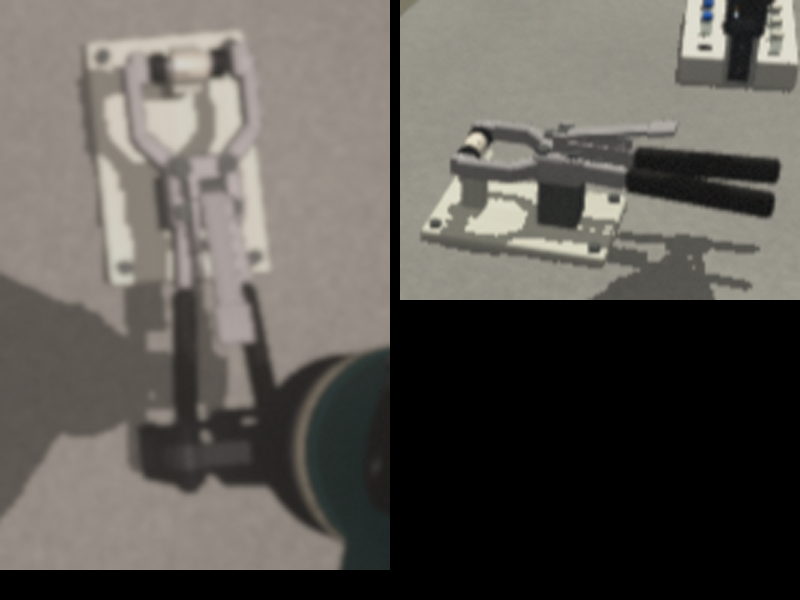

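Run:
```python
from fit import *
for p in((-132,43,135),(-132,57,135),(-132,57,190),(-132,-43,128)):
    a=proj("top",w(f.x,p));b=proj("side",w(f.x,p));print(p,(a-[300,130])*3,(b-[220,85])*2.5+[400,0])
```

```text
(-132, 43, 135) [176.10323475 430.96101949] [730.9860341  124.00111284]
(-132, 57, 135) [149.08461753 433.29453245] [728.80456078 132.84191837]
(-132, 57, 190) [169.40399106 438.99457967] [737.88528919  60.36861353]
(-132, -43, 128) [338.02016027 416.10969046] [742.0963476   82.92270316]
```

Call:
play_rows([
  {"hand": 1,"tx": 0.0,"ty": 0.0,"tz": -0.2,"rx": 0,"ry": 0,"rz": 0},
  {"hand": 1,"tx": 0.0,"ty": 0.0,"tz": -0.2,"rx": 0,"ry": 0,"rz": 0},
])

```text
time_s: 2.17
tcp_pos: [499.9, -179.3, 100.3]
tool_rot: [-3.141, 0.001, 0.063]
force: [0.4, -0.4, 0.8]
width: 85.3
gripper_force: 0.0
```

Run:
```python
from fit import *
import cv2
s=ctrl.state();print(s["time_s"],s["tcp_pos"],s["tool_rot"],s["width"],s["force"])
a=ctrl.read_camera("top")[210:310,330:430];b=ctrl.read_camera("side")[50:190,300:400]
a=cv2.resize(a,None,fx=4,fy=4,interpolation=cv2.INTER_CUBIC)
b=cv2.resize(b,None,fx=4,fy=4,interpolation=cv2.INTER_CUBIC)
o=np.zeros((600,800,3),np.uint8);o[:a.shape[0],:a.shape[1]]=a;o[:b.shape[0],400:400+b.shape[1]]=b
cv2.imwrite("pics/c3.png",o[:,:,::-1])
for p in((-132,43,113),(-132,57,113),(-132,-43,113)):
    a=proj("top",w(f.x,p));b=proj("side",w(f.x,p));print(p,(a-[330,210])*4,(b-[300,50])*4+[400,0])
```

```text
2.175 [ 499.91399976 -179.33501912  100.34785635] [-3.14080112e+00  1.08453650e-03  6.26387890e-02] 85.33642336329613 [ 0.42426752 -0.36790859  0.77232488]
(-132, 43, 113) [104.02320952 251.99150232] [604.09999613 381.91164607]
(-132, 57, 113) [ 69.09349034 255.00889967] [600.58746262 396.4412565 ]
(-132, -43, 113) [318.86236347 233.43266162] [623.73878692 300.67570086]
```

View pics/c3.png

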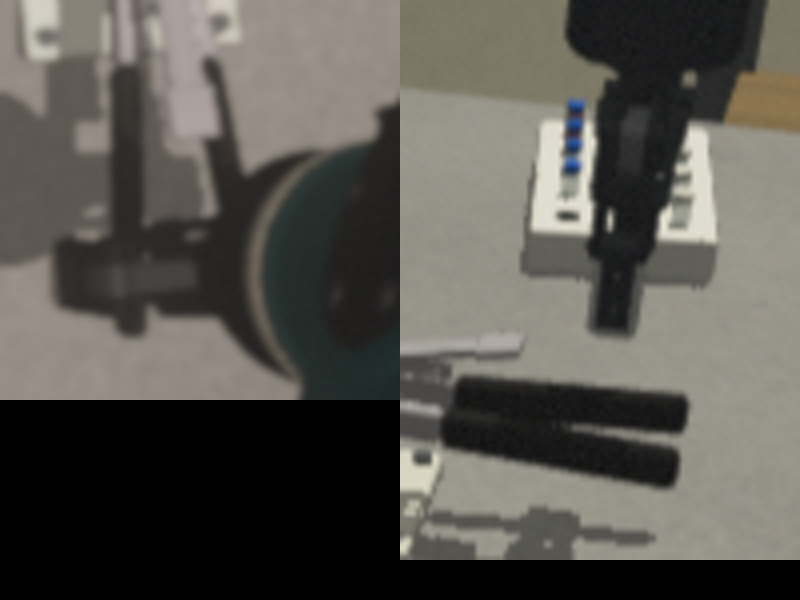

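Call:
play_rows([
  {"hand": 1,"tx": 0.0,"ty": 0.0,"tz": -0.18,"rx": 0,"ry": 0,"rz": 0},
  {"hand": 1,"tx": 0.0,"ty": 0.0,"tz": -0.36,"rx": 0,"ry": 0,"rz": 0},
  {"hand": 1,"tx": 0.0,"ty": 0.0,"tz": -0.36,"rx": 0,"ry": 0,"rz": 0},
])

```text
time_s: 2.65
tcp_pos: [500.0, -179.1, 46.2]
tool_rot: [-3.141, 0.001, 0.063]
force: [-0.6, 0.1, -0.5]
width: 85.1
gripper_force: 0.0
```

Run:
```python
from fit import *
import cv2
s=ctrl.state();print(s["time_s"],s["tcp_pos"],s["tool_rot"],s["width"],s["force"])
a=ctrl.read_camera("top")[210:310,330:430];b=ctrl.read_camera("side")[50:190,300:400]
a=cv2.resize(a,None,fx=4,fy=4,interpolation=cv2.INTER_CUBIC)
b=cv2.resize(b,None,fx=4,fy=4,interpolation=cv2.INTER_CUBIC)
o=np.zeros((600,800,3),np.uint8);o[:a.shape[0],:a.shape[1]]=a;o[:b.shape[0],400:400+b.shape[1]]=b
cv2.imwrite("pics/c4.png",o[:,:,::-1])
for p in((-132,43,59),(-132,57,59),(-132,-43,59)):
    a=proj("top",w(f.x,p));b=proj("side",w(f.x,p));print(p,(a-[330,210])*4,(b-[300,50])*4+[400,0])
```

```text
2.65 [ 499.95613306 -179.11179181   46.20919841] [-3.14064543e+00  1.40112239e-03  6.30861267e-02] 85.14098326643723 [-0.5823616   0.05496819 -0.48816974]
(-132, 43, 59) [ 80.14272687 246.18105338] [591.33204137 483.32943274]
(-132, 57, 59) [ 47.63831583 248.99023439] [587.77687116 498.6826031 ]
(-132, -43, 59) [280.04725672 228.90438262] [611.27417872 397.20837154]
```

View pics/c4.png

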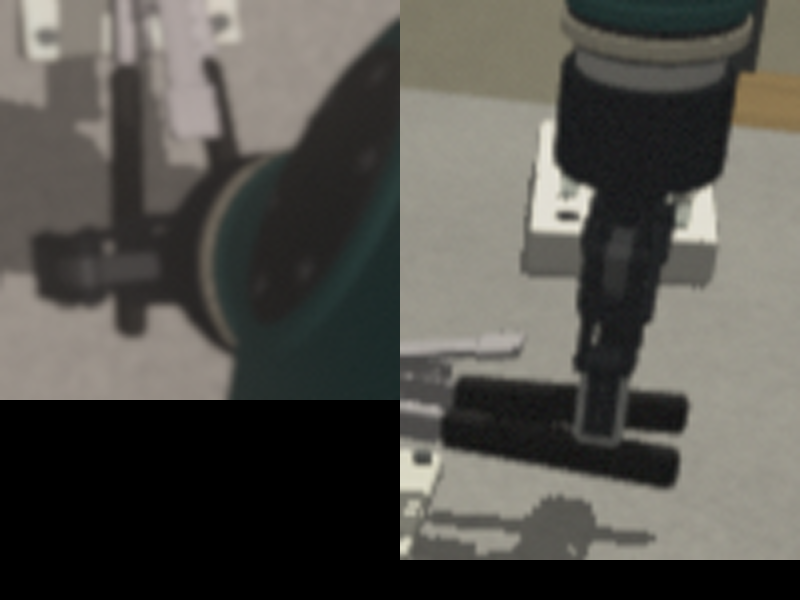

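Call:
play_rows([
  {"hand": 1,"tx": 0.0,"ty": 0.0,"tz": -0.07,"rx": 0,"ry": 0,"rz": 0},
  {"hand": 0.7,"tx": 0.0,"ty": 0.0,"tz": -0.07,"rx": 0,"ry": 0,"rz": 0},
  {"hand": 0.7,"tx": 0.0,"ty": 0.0,"tz": -0.07,"rx": 0,"ry": 0,"rz": 0},
  {"hand": 0.7,"tx": 0.0,"ty": 0.0,"tz": -0.07,"rx": 0,"ry": 0,"rz": 0},
])

```text
time_s: 3.25
tcp_pos: [500.8, -180.3, 36.3]
tool_rot: [3.14, -0.001, 0.064]
force: [-2.1, -4.3, 2.6]
width: 59.9
gripper_force: 5.5
```

Run:
```python
from fit import *
import cv2
s=ctrl.state();print(s["time_s"],s["tcp_pos"],s["tool_rot"],s["width"],s["force"],s["gripper_force"])
a=ctrl.read_camera("top")[210:310,330:430];b=ctrl.read_camera("side")[50:190,300:400]
a=cv2.resize(a,None,fx=4,fy=4,interpolation=cv2.INTER_CUBIC)
b=cv2.resize(b,None,fx=4,fy=4,interpolation=cv2.INTER_CUBIC)
o=np.zeros((600,800,3),np.uint8);o[:a.shape[0],:a.shape[1]]=a;o[:b.shape[0],400:400+b.shape[1]]=b
cv2.imwrite("pics/c5.png",o[:,:,::-1])
```

```text
3.25 [ 500.81659811 -180.29229846   36.29104385] [ 3.14001180e+00 -6.25922341e-04  6.37331417e-02] 59.893897386616345 [-2.1280844  -4.31934406  2.55424453] 5.456103598362461
```

View pics/c5.png

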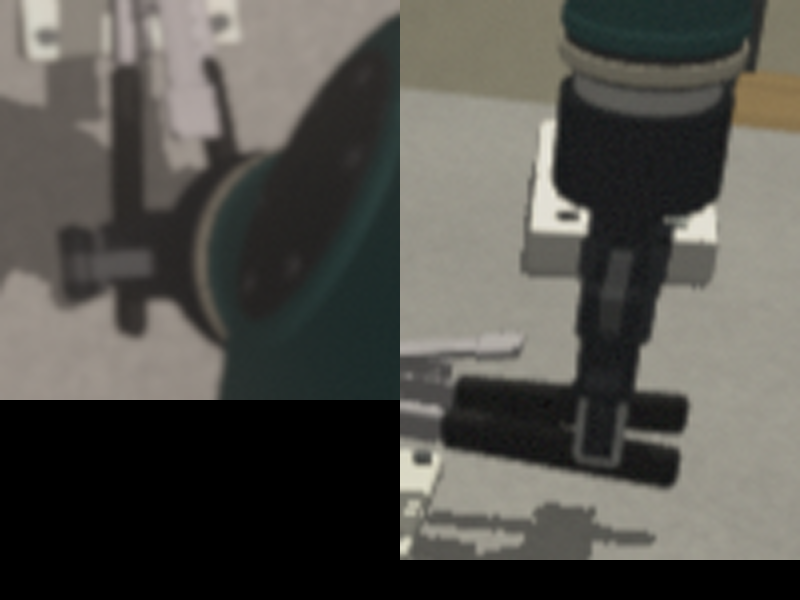

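Call:
play_rows([
  {"hand": 0.55,"tx": 0.0,"ty": 0.0,"tz": 0,"rx": 0,"ry": 0,"rz": 0},
  {"hand": 0.45,"tx": 0.0,"ty": 0.0,"tz": 0,"rx": 0,"ry": 0,"rz": 0},
  {"hand": 0.37,"tx": 0.0,"ty": 0.0,"tz": 0,"rx": 0,"ry": 0,"rz": 0},
  {"hand": 0.37,"tx": 0.0,"ty": 0.0,"tz": 0,"rx": 0,"ry": 0,"rz": 0},
  {"hand": 0.37,"tx": 0.0,"ty": 0.0,"tz": 0,"rx": 0,"ry": 0,"rz": 0},
])

```text
time_s: 3.98
tcp_pos: [501.5, -180.1, 36.1]
tool_rot: [3.14, -0.002, 0.063]
force: [0.8, -5.8, 4.8]
width: 31.6
gripper_force: 2.6
```

Call:
play_rows([
  {"hand": 0.33,"tx": 0.0,"ty": 0.0,"tz": 0,"rx": 0,"ry": 0,"rz": 0},
  {"hand": 0.33,"tx": 0.0,"ty": 0.0,"tz": 0,"rx": 0,"ry": 0,"rz": 0},
  {"hand": 0.33,"tx": 0.0,"ty": 0.0,"tz": 0,"rx": 0,"ry": 0,"rz": 0},
])

```text
time_s: 4.35
tcp_pos: [501.5, -180.3, 36.4]
tool_rot: [3.14, -0.002, 0.064]
force: [-0.5, -5.8, 7.6]
width: 29.1
gripper_force: 37.9
```

Call:
play_rows([
  {"hand": 0.9,"tx": 0.0,"ty": 0.0,"tz": 0,"rx": 0,"ry": 0,"rz": 0},
  {"hand": 1,"tx": 0.0,"ty": 0.0,"tz": 0,"rx": 0,"ry": 0,"rz": 0},
  {"hand": 1,"tx": 0.0,"ty": 0.0,"tz": 0,"rx": 0,"ry": 0,"rz": 0},
  {"hand": 1,"tx": 0.0,"ty": 0.0,"tz": 0,"rx": 0,"ry": 0,"rz": 0},
  {"hand": 1,"tx": 0.0,"ty": 0.0,"tz": 0,"rx": 0,"ry": 0,"rz": 0},
])

```text
time_s: 4.97
tcp_pos: [500.4, -179.1, 35.7]
tool_rot: [-3.141, 0.0, 0.063]
force: [0.2, -0.1, 0.2]
width: 85.5
gripper_force: 0.0
```

Call:
play_rows([
  {"hand": 1,"tx": 0.0,"ty": 0.0,"tz": 0.3,"rx": 0,"ry": 0,"rz": 0},
  {"hand": 1,"tx": 0.0,"ty": 0.0,"tz": 0.6,"rx": 0,"ry": 0,"rz": 0},
  {"hand": 0,"tx": 0.0,"ty": 0.0,"tz": 0.73,"rx": 0,"ry": 0,"rz": 0},
  {"hand": 0,"tx": 0.0,"ty": 0.0,"tz": 0.73,"rx": 0,"ry": 0,"rz": 0},
  {"hand": 0,"tx": 0.0,"ty": 0.0,"tz": 0.73,"rx": 0,"ry": 0,"rz": 0},
])

```text
time_s: 5.6
tcp_pos: [499.7, -178.9, 144.3]
tool_rot: [-3.141, 0.001, 0.063]
force: [-0.3, -0.7, -0.6]
width: 32.5
gripper_force: 0.0
```

Run:
```python
from fit import *
import cv2
s=ctrl.state();print(s["time_s"],s["tcp_pos"],s["tool_rot"],s["width"],s["force"],s["gripper_force"])
a=ctrl.read_camera("top")[130:310,320:420];b=ctrl.read_camera("side")[80:210,220:380]
a=cv2.resize(a,None,fx=3,fy=3,interpolation=cv2.INTER_CUBIC)
b=cv2.resize(b,None,fx=3,fy=3,interpolation=cv2.INTER_CUBIC)
o=np.zeros((600,800,3),np.uint8);o[:a.shape[0],:a.shape[1]]=a;o[:b.shape[0],310:310+b.shape[1]]=b
cv2.imwrite("pics/c6.png",o[:,:,::-1])
p=s["tcp_pos"]; print((proj("side",p)-[220,80])*3+[310,0])
```

```text
5.6 [ 499.6830652  -178.87083023  144.27654544] [-3.14066218e+00  1.38972638e-03  6.32400125e-02] 32.457853717561925 [-0.25641669 -0.67362546 -0.60317636] 0.0
[717.71929815 119.7941568 ]
```

View pics/c6.png

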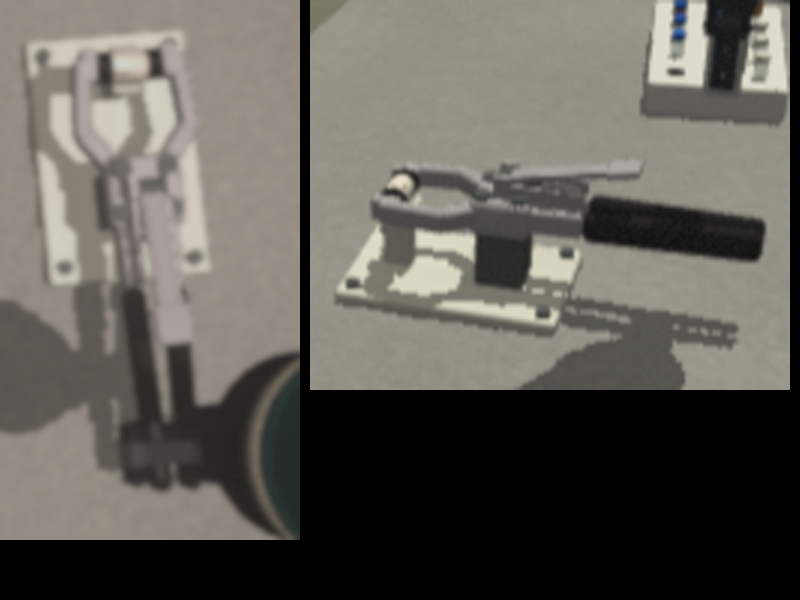

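Call:
play_rows([
  {"hand": 0,"tx": 0.36,"ty": 0.022,"tz": 0,"rx": 0,"ry": 0,"rz": 0},
  {"hand": 0,"tx": 0.36,"ty": 0.022,"tz": 0,"rx": 0,"ry": 0,"rz": 0},
  {"hand": 0,"tx": 0.36,"ty": 0.022,"tz": -0.12,"rx": 0,"ry": 0,"rz": 0},
  {"hand": 0,"tx": 0.36,"ty": 0.022,"tz": -0.22,"rx": 0,"ry": 0,"rz": 0},
  {"hand": 0,"tx": 0.36,"ty": 0.022,"tz": -0.22,"rx": 0,"ry": 0,"rz": 0},
])

```text
time_s: 6.32
tcp_pos: [552.4, -175.3, 110.3]
tool_rot: [-3.139, 0.004, 0.063]
force: [-0.1, -0.3, -0.1]
width: 0.1
gripper_force: 0.0
```

Run:
```python
from fit import *
import cv2
s=ctrl.state();print(s["time_s"],s["tcp_pos"],s["width"],s["force"])
b=ctrl.read_camera("side")[50:190,240:380]
cv2.imwrite("pics/c7.png",cv2.resize(b,None,fx=4,fy=4,interpolation=cv2.INTER_CUBIC)[:,:,::-1])
```

```text
6.325 [ 552.44822748 -175.26409512  110.29788973] 0.09919799238036324 [-0.09537711 -0.25805754 -0.08553856]
```

View pics/c7.png

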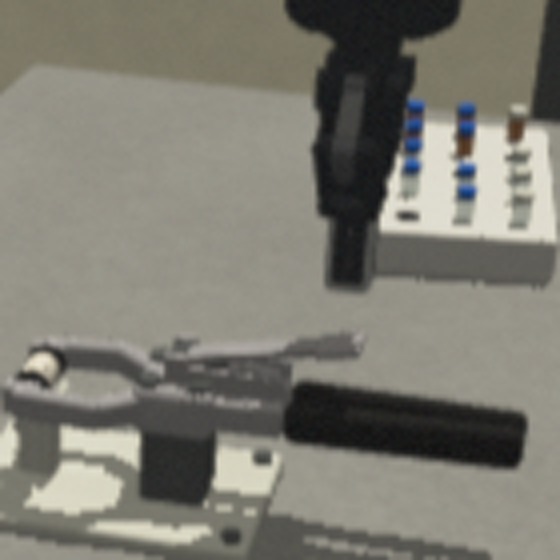

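Call:
play_rows([
  {"hand": 0,"tx": 0,"ty": 0,"tz": -0.05,"rx": 0,"ry": 0,"rz": 0},
  {"hand": 0,"tx": 0,"ty": 0,"tz": -0.08,"rx": 0,"ry": 0,"rz": 0},
  {"hand": 0,"tx": 0,"ty": 0,"tz": -0.08,"rx": 0,"ry": 0,"rz": 0},
])

```text
time_s: 6.75
tcp_pos: [554.2, -175.8, 100.0]
tool_rot: [-3.141, 0.0, 0.063]
force: [-0.7, -0.0, -0.3]
width: -0.3
gripper_force: 0.0
```

No contact yet at TCP z=100, agreeing with the picture (tip about 25 mm above the pad at 110).

Call:
play_rows([
  {"hand": 0,"tx": 0,"ty": 0,"tz": -0.04,"rx": 0,"ry": 0,"rz": 0},
  {"hand": 0,"tx": 0,"ty": 0,"tz": -0.07,"rx": 0,"ry": 0,"rz": 0},
  {"hand": 0,"tx": 0,"ty": 0,"tz": -0.07,"rx": 0,"ry": 0,"rz": 0},
])

```text
time_s: 7.12
tcp_pos: [554.1, -175.8, 89.2]
tool_rot: [-3.141, 0.001, 0.063]
force: [-0.4, -0.2, 0.0]
width: 0.2
gripper_force: 0.0
```

Call:
play_rows([
  {"hand": 0,"tx": 0,"ty": 0,"tz": -0.03,"rx": 0,"ry": 0,"rz": 0},
  {"hand": 0,"tx": 0,"ty": 0,"tz": -0.03,"rx": 0,"ry": 0,"rz": 0},
  {"hand": 0,"tx": 0,"ty": 0,"tz": -0.03,"rx": 0,"ry": 0,"rz": 0},
])

```text
time_s: 7.5
tcp_pos: [554.5, -176.0, 85.3]
tool_rot: [-3.141, -0.0, 0.063]
force: [0.1, 0.4, -1.0]
width: -0.2
gripper_force: 0.0
```

Call:
play_rows([
  {"hand": 0,"tx": 0,"ty": 0,"tz": -0.04,"rx": 0,"ry": 0,"rz": 0},
  {"hand": 0,"tx": 0,"ty": 0,"tz": -0.04,"rx": 0,"ry": 0,"rz": 0},
  {"hand": 0,"tx": 0,"ty": 0,"tz": -0.04,"rx": 0,"ry": 0,"rz": 0},
])

```text
time_s: 7.88
tcp_pos: [554.7, -176.1, 79.4]
tool_rot: [3.141, -0.0, 0.063]
force: [0.2, -0.7, 2.5]
width: 0.0
gripper_force: 1.1
```

Run:
```python
from fit import *
import cv2
s=ctrl.state();print(s["time_s"],s["tcp_pos"],s["width"],s["force"])
b=ctrl.read_camera("side")[50:190,240:380]
cv2.imwrite("pics/c8.png",cv2.resize(b,None,fx=4,fy=4,interpolation=cv2.INTER_CUBIC)[:,:,::-1])
```

```text
7.875 [ 554.73198553 -176.13820942   79.42005284] 0.009887471796114614 [ 0.22851736 -0.65852764  2.45497762]
```

View pics/c8.png

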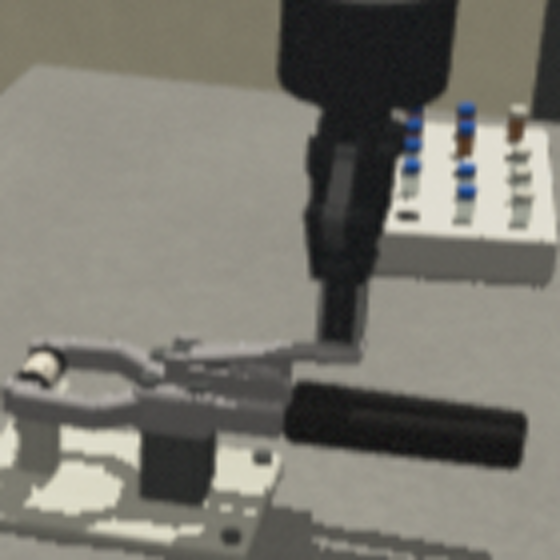

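Call:
play_rows([
  {"hand": 0,"tx": 0,"ty": 0,"tz": -0.03,"rx": 0,"ry": 0,"rz": 0},
  {"hand": 0,"tx": 0,"ty": 0,"tz": -0.055,"rx": 0,"ry": 0,"rz": 0},
  {"hand": 0,"tx": 0,"ty": 0,"tz": -0.055,"rx": 0,"ry": 0,"rz": 0},
])

```text
time_s: 8.3
tcp_pos: [554.1, -175.8, 70.4]
tool_rot: [-3.141, 0.001, 0.063]
force: [-0.5, -0.6, 0.9]
width: 0.0
gripper_force: 0.7
```

Call:
play_rows([
  {"hand": 0,"tx": 0,"ty": 0,"tz": -0.03,"rx": 0,"ry": 0,"rz": 0},
  {"hand": 0,"tx": 0,"ty": 0,"tz": -0.03,"rx": 0,"ry": 0,"rz": 0},
  {"hand": 0,"tx": 0,"ty": 0,"tz": -0.03,"rx": 0,"ry": 0,"rz": 0},
])

```text
time_s: 8.68
tcp_pos: [554.3, -175.8, 66.4]
tool_rot: [-3.141, 0.0, 0.063]
force: [-1.4, -0.8, 0.9]
width: 0.2
gripper_force: 0.8
```

Run:
```python
from fit import *
import cv2
b=ctrl.read_camera("side")[50:190,240:380]
cv2.imwrite("pics/c9.png",cv2.resize(b,None,fx=4,fy=4,interpolation=cv2.INTER_CUBIC)[:,:,::-1])
```

```text
(no output)
```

View pics/c9.png

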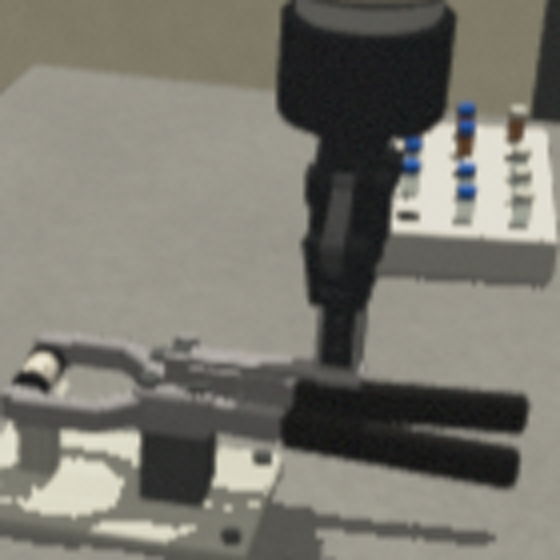

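The handles have sprung open with the lever held down at (330,375). Now I retreat straight up and let everything settle.

Call:
play_rows([
  {"hand": 0,"tx": 0,"ty": 0,"tz": 0.2,"rx": 0,"ry": 0,"rz": 0},
  {"hand": 0,"tx": 0,"ty": 0,"tz": 0.5,"rx": 0,"ry": 0,"rz": 0},
  {"hand": 0,"tx": 0,"ty": 0,"tz": 0.8,"rx": 0,"ry": 0,"rz": 0},
  {"hand": 0,"tx": 0,"ty": 0,"tz": 0.8,"rx": 0,"ry": 0,"rz": 0},
  {"hand": 0,"tx": 0,"ty": 0,"tz": 0.8,"rx": 0,"ry": 0,"rz": 0},
])

```text
time_s: 9.35
tcp_pos: [554.2, -175.7, 186.1]
tool_rot: [-3.141, 0.0, 0.063]
force: [0.0, -0.2, -0.9]
width: -0.1
gripper_force: 0.0
```

Run:
```python
from fit import *
import cv2
b=ctrl.read_camera("side")[110:210,220:380]
cv2.imwrite("pics/c10.png",cv2.resize(b,None,fx=5,fy=5,interpolation=cv2.INTER_CUBIC)[:,:,::-1])
```

```text
(no output)
```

View pics/c10.png

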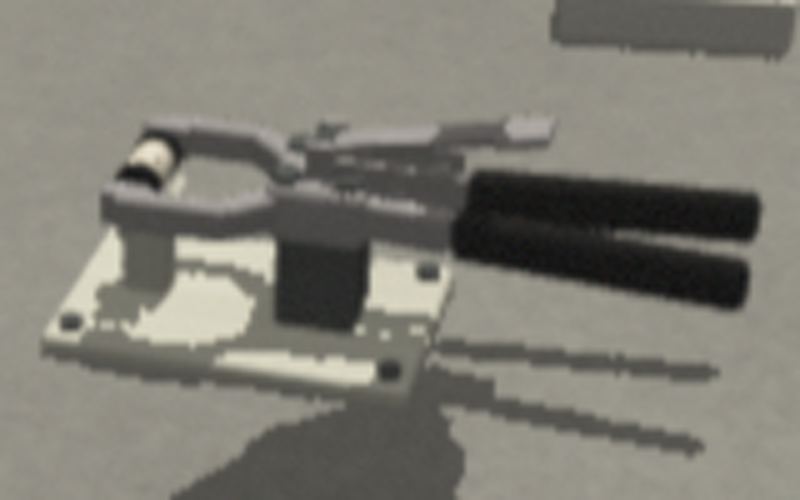

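The handles are wide open with ends at (755,215) and (745,280), the lever is back up at (530,128), and the gripper is clear.

```bash
python3 -c "
from plant import ctrl
print(ctrl.finish_job())"
```

```text
the job is handed in; nothing more can be done
None
```

I locked the loaded pliers over centre, then sprang them open again with the thumb lever without going near the spare pair, and handed the job in at about 9.4 s. I judged the end caps to be home from the full lock, since I did not measure them directly, and the hand-in returned no verdict.

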